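# Load an objective into the objective changer and index it one click

## Task

Put the loose microscope objective, foot down, into the empty seat of the objective changer and press it fully home, until its shoulder sits flush on the seat block. Then turn the changer one click clockwise (seen from above), by its upright pin and not by the objective, and leave it resting in that click. Work gently, with no more than about 25 N anywhere, and do not disturb the other things on the bench.

Things in the scene. Friction and masses are not known exactly. Their poses are not given: they have to be found in the camera images.
- objective_mid (a point): Centre (half-way up, 38 mm above its foot's end) of the loose objective, which starts standing on the bench. Height 76 mm. From below: steel foot, 24 mm diameter, 14 mm long, with a plain square edge; flat shoulder; barrel, 32 mm diameter, from 14 to 60 mm; narrower nose above. z is its axis, up. Grip the barrel at the centre or higher: lower fingers meet the seat block.
- objective: The same objective, origin at the centre of its foot's underside. Mass 0.14 to 0.28 kg.
- changer: Objective changer, fixed to the bench; round white foot 216 mm wide, origin under its centre. On it turns a steel disc, 184 mm wide, top 56 mm above the bench, with six 46 mm square seat blocks, 18 mm high, centres 66 mm from the axis. At angles from its x axis, counterclockwise from above: 180 deg empty seat; 240, 300 objectives (62 mm above blocks); 0, 60, 120 flat white caps (3 mm high).
- axis (a point): Nominal centre of the turret, on the foot, level with the block tops (74 mm above the bench); x axis points from the empty seat to it. The true centre is not known: the turret sits on a slotted centring plate, shifted up to 5.5 mm along x and along y, either way. Turret, seats and pin are all off together by that amount from what the points say. Pushes under 35 N do not change the shift.
- load_seat (a point): Nominal centre of the mouth of the empty seat, at its flat block's top (true centre up to 5.5 mm off along each axis). Sharp-edged round hole, 26 mm diameter, 16 mm deep. Two spring balls in its wall, 9 mm down, must be passed: press down with up to about 10 N to come home; they then hold the foot. Home, the shoulder lies on the block and objective_mid is 24 mm above this point.
- pin (a point): Nominal centre of the top of the turret's upright steel pin at the start (before any turn; this point stays, the pin goes with the turret): 12 mm diameter, 80 mm from the axis, at 90 deg from the changer's x axis, top 118 mm above the bench, standing free 44 mm above the blocks. By it the turret is pushed round clockwise (at first along the changer's +x).
- next_seat (a point): Nominal centre of where the loaded seat must come to: one click (60 deg) clockwise from load_seat, same height. Fixed to the changer's foot; same unknown shift.
- turret (a joint): Turret angle in rad, growing clockwise seen from above; starts within 0.03 of the click at 0; clicks every 1.047. A spring detent holds each click: about 6 to 9 N on the pin are needed to leave it, falling to nothing half-way (0.52), after which the turret snaps by itself to the next click.
- oil_bottle: small oil bottle, 34 mm diameter, 68 mm tall, standing. Bystander; origin at its underside or handle.
- eyepiece: black eyepiece, 34 mm diameter, 56 mm tall, standing on its narrow tube. Bystander; origin at its underside or handle.
- slide_box: flat grey slide box, 90 x 140 x 26 mm. Bystander; origin at its underside or handle.
- tissue_jar: jar with black lid, 56 mm diameter, 70 mm tall. Bystander; origin at its underside or handle.
- screwdriver: screwdriver, 170 mm long, lying. Bystander; origin at its underside or handle.
- lens_case: clear lens case with black band, 44 mm diameter, 30 mm tall. Bystander; origin at its underside or handle.
Mind the look-alikes: they are no part of the job. Leave any brown or red look-alike of the objective alone.

How it is judged:
By the outcome, as a careful person would: the job done as asked, in the order asked, and still so for the second after the job is handed in, with the robot touching nothing.
It also fails if it takes over 72 s, if anything falls off the work surface, if the arm or the gripper's body presses on something with over 40 N, if the wrist force passes 120 N, or if a joint passes its speed limit or range.

## Robot

A 6-joint arm with a two-finger parallel gripper is mounted at the origin on the work surface. World frame = base frame: x ahead of the robot, y to its left, z up, the work surface at z = 0. Lengths are in mm, angles in degrees, forces in N, time in s.
With the tool pointing down it reaches from about 350 to 875 mm from the base axis. Payload 4.2 kg.
Tool frame: the origin (TCP) lies at the very end of the fingers, on their centre line; the grasp point (between the pads) lies 19 mm behind it; z points along the fingers, y is the line along which they close (so a half turn about z gives the same grasp; the last joint's range is limited). The gripper opens to 87 mm and grips with 3 to 60 N. Pads are 19 mm wide; open, the fingers measure 117 mm over their backs; the gripper's body (75 mm by 190 mm) begins 51 mm behind the grasp point.
Start: joints at [84.546, 22.042, 0.453, 0, -68.411, -14.817], TCP at [216.508, 586.279, 222.55] pointing down, gripper open.
Joint ranges: [-179.83, 179.83], [-69.29, 118.12], [-61.27, 80.66], [-181.25, 117.63], [-171.15, -9.14], [-177.46, 177.46]. Speed limits (degrees/s): [159.86, 159.86, 180, 180, 180, 180].

## Interface

Orientations are given as a 3x3 rotation matrix whose columns are the frame's x, y, z axes.
In Python, from cell import get_state, read_camera, camera_params, close_job, spot_in, mark_of gives the robot as it stands.
- The arm moves only by the shell command python3 -m crank 'ROWS' [FORCE]. ROWS is JSON, a list of rows, each an object of numbers: "hand": the finger opening in m, from 0 to 0.087; "tx", "ty", "tz": the shift along the world's x, y, z in m; "twist": the turn about the world's z in rad. In form: [{"hand": .., "tx": .., "ty": .., "tz": .., "twist": ..}, ...]. A call has 1 to 10 rows; each row is the pose to reach, as a shift and turn from the pose commanded when the call began; what a row does not reach only later rows make up. A row lasts 1/10 s, in which the tool goes at most 50 mm and 8.59 degrees, less where a joint would pass 70% of its speed; a pose out of reach is approached as far as the arm can. A call with a gripper value outside its range is refused whole. The fingers move at their own pace and stop on an object; FORCE is the grip in N (left out, the last holds). Time passes only in rows, so rows that repeat a pose let the fingers close. It gives the time, the measured TCP pose, the force, the opening and the grip force at its end, in the units of the state.
- get_state(): the state, without advancing time (a new reading comes with each control period).
- read_camera(name): name is "side" or "top" or "wrist"; returns the picture (420x560x3 uint8, blue, green, red); there is no depth.
- camera_params(name): a dict with "fx", "fy", "cx", "cy" (pixels), "dist" ([k1, k2, p1, p2, k3] as OpenCV has them; the pictures are not rectified), "rvec" (rotation vector, rad) and "tvec" (3), from world to camera coordinates, as OpenCV has them. Camera axes: x right, y down, z forward; pixel columns grow to the right and rows downward; lengths in mm; the calibration is good to about 2 mm. A picture is of the moment at which its call begins: read the wrist's pose just before it. camera_params takes no time and is no camera call; for the wrist camera it gives the pose at the moment of the call.
- close_job(): hands the job in; it is judged then, once.
Trained networks look in the newest picture that a camera, given by its name, has taken for a name from the list of things; names that differ only in an ending like _2 or _b are one class to them, and where a whole thing is asked for, a point or a joint stands for the part that bears it (a point fixed in the world has none). Each returns a list of dicts, best first, with "p" (0 to 1); they miss things now and then, are a little off and sometimes report something else, mostly with a low value. They report only what shows in the picture. A call takes as long as a camera call. They do not tell look-alikes from the thing itself.
- spot_in(camera, label): "uv" ([column, row] in pixels, amid what is visible of it).
- mark_of(camera, label): "uv" ([column, row] in pixels: a listed point, or the origin of a listed thing).
The state is a dict: "t": time; "joint_pos": joint angles; "joint_velocities": joint speeds; "tau": joint torques, N m; "tcp_pos": TCP position; "eef_rot": TCP orientation; "force": force on the tool from outside, world axes, zero at the start; "torque": the same for the moment, N m; "grip_width": finger opening in mm; "finger_force": force on a finger pad.
Only numpy, scipy, OpenCV 4.12 (cv2) and the standard library are available. Lean on these libraries where they do the work, as an engineer would, in place of code of your own. Each camera call takes 0.05 s, during which the arm holds its last target. There are 200 camera calls.

## Working session

There is one attempt and no reset: what is moved stays moved. The work goes in short steps, Python scripts to look and compute and a shell command to move; the robot and the scene stay as the last step left them, time stands still between calls to the robot, and variables do not carry over. Pictures are saved under pics/ and viewed, at most 10 in all, crops included, and the job is handed in when it is done.

```bash
mkdir -p pics; cat > h.py <<'E'
import numpy as np, cv2
from cell import *
def ray(cam,uv,P=None):
    P=P or camera_params(cam)
    K=np.array([[P['fx'],0,P['cx']],[0,P['fy'],P['cy']],[0,0,1]]);R=cv2.Rodrigues(np.array(P['rvec'],float))[0]
    n=cv2.undistortPoints(np.array([[uv]],float),K,np.array(P['dist'],float))[0,0]
    return -R.T@np.array(P['tvec'],float).ravel(), R.T@np.array([n[0],n[1],1])
def atz(cam,uv,z,P=None):
    c,d=ray(cam,uv,P); return c+d*(z-c[2])/d[2]
def proj(cam,X,P=None):
    P=P or camera_params(cam)
    K=np.array([[P['fx'],0,P['cx']],[0,P['fy'],P['cy']],[0,0,1]])
    return cv2.projectPoints(np.array(X,float).reshape(-1,1,3),np.array(P['rvec'],float),np.array(P['tvec'],float),K,np.array(P['dist'],float))[0][:,0]
E
python3 - <<'E'
from h import *
a=read_camera('top');b=read_camera('side')
cv2.imwrite('pics/top.png',a);cv2.imwrite('pics/side.png',b)
Z=dict(objective_mid=38,axis=74,load_seat=74,pin=118,next_seat=74,objective=0,changer=0,oil_bottle=0,eyepiece=0,slide_box=0,tissue_jar=0,lens_case=0)
for c in('top','side'):
  print(c,np.round(ray(c,[280,210])[0]))
  for n,z in Z.items():
    print(n,[(round(m['p'],2),np.round(m['uv']).tolist(),np.round(atz(c,m['uv'],z)[:2],1).tolist()) for m in mark_of(c,n)[:3]])
print(np.round(get_state()['eef_rot'],3).tolist(),get_state()['t'])
E
```

```text
top [ 397.  -27. 1300.]
objective_mid [(0.72, [357.0, 235.0], [508.5, -217.0]), (0.63, [311.0, 146.0], [753.7, -105.4]), (0.54, [374.0, 294.0], [354.5, -252.0])]
axis [(0.59, [235.0, 216.0], [563.4, 98.9])]
load_seat [(0.87, [236.0, 242.0], [495.7, 97.2])]
pin [(0.64, [201.0, 209.0], [578.0, 179.5])]
next_seat [(0.79, [209.0, 228.0], [535.1, 168.5]), (0.28, [380.0, 262.0], [434.0, -265.6])]
objective [(0.71, [357.0, 232.0], [518.9, -224.2]), (0.63, [403.0, 275.0], [401.3, -340.2]), (0.54, [370.0, 290.0], [362.7, -248.5])]
changer [(0.84, [239.0, 216.0], [572.6, 97.5])]
oil_bottle []
eyepiece [(0.66, [421.0, 245.0], [479.1, -392.4])]
slide_box [(0.78, [309.0, 149.0], [755.1, -101.3]), (0.7, [394.0, 172.0], [682.3, -335.4])]
tissue_jar [(0.58, [394.0, 176.0], [672.2, -334.2])]
lens_case [(0.49, [143.0, 187.0], [662.5, 364.1])]
side [ 106. -452.  801.]
objective_mid [(0.92, [292.0, 357.0], [359.5, -255.8]), (0.9, [325.0, 292.0], [515.7, -213.3]), (0.83, [342.0, 365.0], [412.5, -336.2])]
axis [(0.83, [241.0, 200.0], [564.6, 94.6])]
load_seat [(0.62, [217.0, 212.0], [496.2, 108.4])]
pin [(0.75, [220.0, 170.0], [575.4, 176.0]), (0.25, [140.0, 205.0], [366.4, 226.3])]
next_seat [(0.56, [216.0, 192.0], [540.1, 162.7])]
objective [(0.93, [322.0, 338.0], [444.8, -266.1]), (0.8, [324.0, 302.0], [515.2, -216.8]), (0.6, [337.0, 373.0], [408.0, -332.6])]
changer [(0.94, [240.0, 218.0], [562.6, 102.9]), (0.16, [324.0, 338.0], [448.7, -268.1])]
oil_bottle [(0.69, [345.0, 260.0], [639.2, -182.3]), (0.45, [326.0, 328.0], [468.3, -258.7])]
eyepiece [(0.73, [386.0, 364.0], [487.7, -393.1])]
slide_box []
tissue_jar [(0.59, [412.0, 290.0], [674.9, -342.8])]
lens_case [(0.71, [200.0, 156.0], [659.8, 382.4])]
[[0.938, -0.346, -0.0], [-0.346, -0.938, -0.0], [0.0, 0.0, -1.0]] 1.3
```

View pics/top.png

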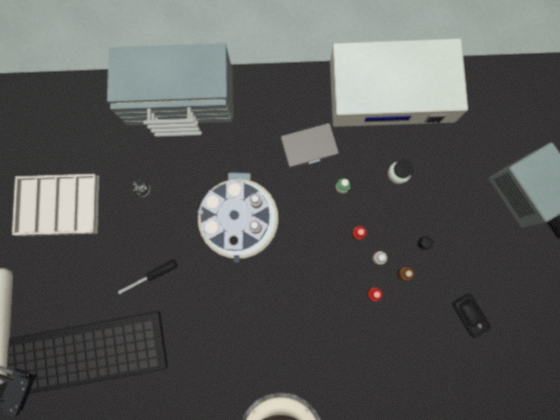

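View pics/side.png

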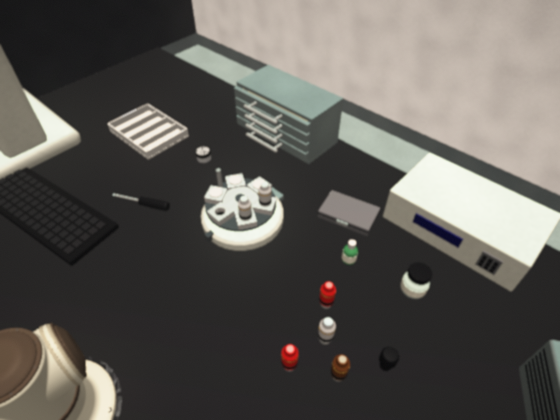

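The top view shows the loose grey-white objective at (380,258), standing between red look-alikes (360,233) and (375,295) and a brown one (406,273). The changer is at (238,217) with its empty seat at (234,240). In the side view the objective is at (327,328) and the pin at (219,175). I'll stop over the changer for a wrist look, then go on to the objective.

```bash
python3 -m crank '[{"tx":0.03,"ty":-0.05,"tz":0.04,"twist":-0.14},{"tx":0.06,"ty":-0.1,"tz":0.06,"twist":-0.28},{"tx":0.26,"ty":-0.44,"tz":0.08,"twist":-1.2},{"tx":0.26,"ty":-0.44,"tz":0.08,"twist":-1.2},{"tx":0.26,"ty":-0.44,"tz":0.08,"twist":-1.2},{"tx":0.26,"ty":-0.44,"tz":0.08,"twist":-1.2},{"tx":0.26,"ty":-0.44,"tz":0.08,"twist":-1.2},{"tx":0.26,"ty":-0.44,"tz":0.08,"twist":-1.2},{"tx":0.26,"ty":-0.44,"tz":0.08,"twist":-1.2},{"tx":0.26,"ty":-0.44,"tz":0.08,"twist":-1.2}]'
python3 -m crank '[{"hand":0.06},{"hand":0.06}]'
python3 - <<'E'
from h import *
s=get_state();P=camera_params('wrist');a=read_camera('wrist');cv2.imwrite('pics/w1.png',a)
print(s['t'],np.round(s['tcp_pos'],1),np.round(s['eef_rot'],3).tolist(),np.round(s['force'],1)); print(np.round(ray('wrist',[280,210],P),2))
for n,z in dict(axis=74,load_seat=74,pin=118,next_seat=74,changer=0).items():
    print(n,[(round(m['p'],2),np.round(m['uv']).tolist(),np.round(atz('wrist',m['uv'],z,P)[:2],1).tolist()) for m in mark_of('wrist',n)[:3]])
E
```

```text
1.3 [216.5 586.3 222.5] [[0.938, -0.346, -0.0], [-0.346, -0.938, -0.0], [0.0, 0.0, -1.0]] [ 0.1  0.2 -0.4]
[[ 2.8395e+02  5.6294e+02  3.8487e+02]
 [-2.4000e-01  9.0000e-02 -9.7000e-01]]
axis []
load_seat []
pin []
next_seat []
changer []schema error: expected keys hand, tx, ty, tz, twist
schema error: expected keys hand, tx, ty, tz, twist
```

View pics/w1.png

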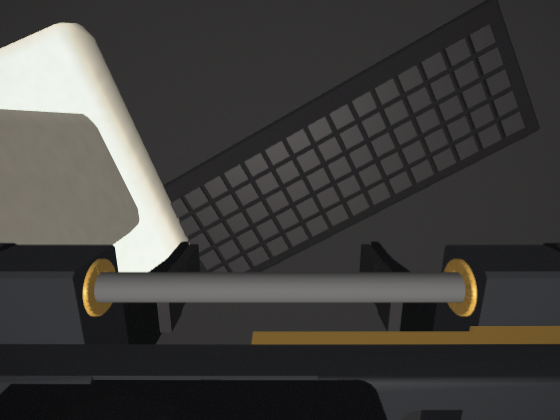

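The wrist picture shows only the keyboard and a white stand: the move was refused because every row needs all five keys. Sending it again.

```bash
python3 -m crank '[{"hand":0.06,"tx":0.03,"ty":-0.05,"tz":0.04,"twist":-0.14},{"hand":0.06,"tx":0.06,"ty":-0.1,"tz":0.06,"twist":-0.28},{"hand":0.06,"tx":0.32,"ty":-0.44,"tz":0.08,"twist":-1.2},{"hand":0.06,"tx":0.32,"ty":-0.44,"tz":0.08,"twist":-1.2},{"hand":0.06,"tx":0.32,"ty":-0.44,"tz":0.08,"twist":-1.2},{"hand":0.06,"tx":0.32,"ty":-0.44,"tz":0.08,"twist":-1.2},{"hand":0.06,"tx":0.32,"ty":-0.44,"tz":0.08,"twist":-1.2},{"hand":0.06,"tx":0.32,"ty":-0.44,"tz":0.08,"twist":-1.2},{"hand":0.06,"tx":0.32,"ty":-0.44,"tz":0.08,"twist":-1.2},{"hand":0.06,"tx":0.32,"ty":-0.44,"tz":0.08,"twist":-1.2}]' && python3 -m crank '[{"hand":0.06,"tx":0.05,"ty":-0.07,"tz":0,"twist":-0.02},{"hand":0.06,"tx":0.05,"ty":-0.07,"tz":0,"twist":-0.02},{"hand":0.06,"tx":0.05,"ty":-0.07,"tz":0,"twist":-0.02},{"hand":0.06,"tx":0.05,"ty":-0.07,"tz":0,"twist":-0.02}]'
python3 - <<'E'
from h import *
s=get_state();P=camera_params('wrist');a=read_camera('wrist');cv2.imwrite('pics/w2.png',a)
print(s['t'],np.round(s['tcp_pos'],1),np.round(s['eef_rot'],3).tolist(),np.round(s['force'],1)); print(np.round(ray('wrist',[280,210],P),2))
np.savez('P_w2.npz',**{k:np.array(v) for k,v in P.items()})
for n,z in dict(axis=74,load_seat=74,pin=118,next_seat=74,changer=0).items():
    print(n,[(round(m['p'],2),np.round(m['uv']).tolist(),np.round(atz('wrist',m['uv'],z,P)[:2],1).tolist()) for m in mark_of('wrist',n)[:3]])
E
```

```text
t: 2.6
tcp_pos: [502.4, 190.9, 299.0]
eef_rot: [[0.017, -1.0, 0.001], [-1.0, -0.017, 0.001], [-0.001, -0.001, -1.0]]
force: [1.1, -0.5, -0.2]
grip_width: 60.0
finger_force: 0.0
t: 3.0
tcp_pos: [551.7, 122.0, 298.1]
eef_rot: [[-0.005, -1.0, -0.001], [-1.0, 0.005, -0.0], [0.0, 0.001, -1.0]]
force: [0.2, -0.4, -0.4]
grip_width: 60.0
finger_force: 0.0
3.0 [551.7 122.  298.1] [[-0.005, -1.0, -0.001], [-1.0, 0.005, -0.0], [0.0, 0.001, -1.0]] [ 0.2 -0.4 -0.4]
[[ 5.5238e+02  5.2270e+01  4.6044e+02]
 [-0.0000e+00  2.5000e-01 -9.7000e-01]]
axis [(0.66, [266.0, 167.0], [568.5, 100.4])]
load_seat [(0.75, [320.0, 171.0], [504.0, 105.7])]
pin [(0.89, [261.0, 243.0], [573.9, 180.8])]
next_seat [(0.76, [291.0, 218.0], [538.2, 163.7])]
changer [(0.85, [269.0, 162.0], [567.1, 103.5])]
```

View pics/w2.png

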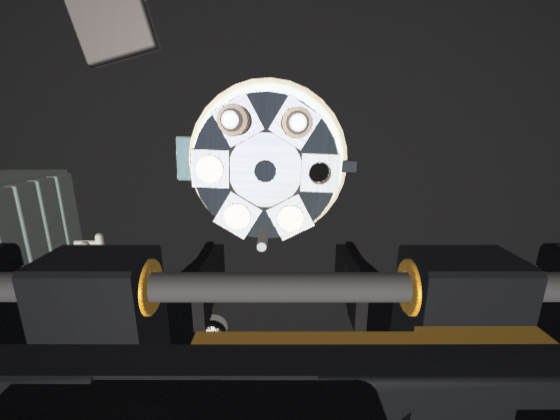

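The wrist view shows the changer clearly: empty seat hole at about (319,173), turret hub at (265,171), pin top at (261,246), caps at (209,169), (237,216) and (291,218). I'll measure these more closely by fitting blobs.

```bash
python3 - <<'E'
from h import *
a=cv2.imread('pics/w2.png',0);P=dict(np.load('P_w2.npz'));P={k:(v if v.ndim else float(v)) for k,v in P.items()}
def blob(uv,r,inv,th):
    u,v=uv;c=a[v-r:v+r+1,u-r:u+r+1];m=cv2.threshold(c,th,255,cv2.THRESH_BINARY_INV if inv else cv2.THRESH_BINARY)[1]
    n,l,s,ce=cv2.connectedComponentsWithStats(m);k=l[r,r]
    return ce[k]+[u-r,v-r],s[k].tolist()
for n,uv,r,i,th,z in(('hole',(319,173),15,1,110,74),('pin',(261,246),8,0,150,118),('c0',(209,169),20,0,238,77),('c120',(237,216),20,0,238,77),('c60',(291,218),20,0,238,77)):
    c,s=blob(uv,r,i,th);print(n,c.round(1),s,atz('wrist',c,z,P)[:2].round(1))
cv2.imwrite('pics/w2c.png',cv2.resize(cv2.imread('pics/w2.png')[70:260,180:370],None,fx=3.1,fy=3.1,interpolation=cv2.INTER_CUBIC))
E
```

```text
hole [319. 172.] [6, 5, 19, 19, 293] [504.9 107.1]
pin [261.1 246.6] [4, 4, 10, 10, 79] [573.5 185. ]
c0 [209.7 169.2] [1, 1, 39, 38, 1125] [635.  102.7]
c120 [237.1 215.5] [0, 0, 41, 41, 1001] [604.8 159.9]
c60 [290.  217.2] [0, 0, 41, 41, 987] [539.5 162.4]
```

View pics/w2c.png

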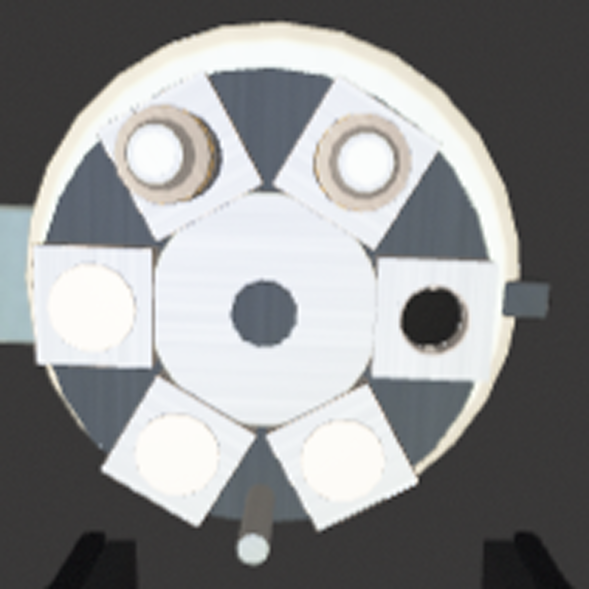

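The crop agrees with the known geometry. The hole rim is centred at px (320,173), giving a seat at about (503.7,108), axis (569.5,105) and changer yaw about -2.4 deg. The pin comes out 80 mm off at (573.3,185). Next is the objective.

```bash
python3 -m crank '[{"hand":0.06,"tx":-0.085,"ty":-0.372,"tz":-0.04,"twist":-0.03},{"hand":0.06,"tx":-0.085,"ty":-0.372,"tz":-0.04,"twist":-0.03},{"hand":0.06,"tx":-0.085,"ty":-0.372,"tz":-0.04,"twist":-0.03},{"hand":0.06,"tx":-0.085,"ty":-0.372,"tz":-0.04,"twist":-0.03},{"hand":0.06,"tx":-0.085,"ty":-0.372,"tz":-0.04,"twist":-0.03},{"hand":0.06,"tx":-0.085,"ty":-0.372,"tz":-0.04,"twist":-0.03},{"hand":0.06,"tx":-0.085,"ty":-0.372,"tz":-0.04,"twist":-0.03},{"hand":0.06,"tx":-0.085,"ty":-0.372,"tz":-0.04,"twist":-0.03},{"hand":0.06,"tx":-0.085,"ty":-0.372,"tz":-0.04,"twist":-0.03},{"hand":0.06,"tx":-0.085,"ty":-0.372,"tz":-0.04,"twist":-0.03}]' 
python3 -m crank '[{"hand":0.06,"tx":0,"ty":0,"tz":0,"twist":0},{"hand":0.06,"tx":0,"ty":0,"tz":0,"twist":0}]'
python3 - <<'E'
from h import *
s=get_state();P=camera_params('wrist');a=read_camera('wrist');cv2.imwrite('pics/w3.png',a)
np.savez('P_w3.npz',**{k:np.array(v) for k,v in P.items()})
for n,z in dict(objective_mid=38,objective=0).items():
    print(n,[(round(m['p'],2),np.round(m['uv']).tolist(),np.round(atz('wrist',m['uv'],z,P)[:2],1).tolist()) for m in mark_of('wrist',n)[:4]])
E
```

```text
t: 4.3
tcp_pos: [466.4, -249.4, 258.4]
eef_rot: [[-0.034, -0.999, -0.0], [-0.999, 0.034, 0.0], [-0.0, 0.0, -1.0]]
force: [1.0, 0.4, 0.8]
grip_width: 59.9
finger_force: 0.0
t: 4.5
tcp_pos: [467.1, -248.1, 258.8]
eef_rot: [[-0.031, -1.0, 0.001], [-1.0, 0.031, -0.0], [0.0, -0.001, -1.0]]
force: [0.3, -1.0, 0.2]
grip_width: 60.0
finger_force: 0.0
objective_mid [(0.89, [241.0, 214.0], [516.0, -213.0]), (0.89, [329.0, 110.0], [408.7, -332.5]), (0.66, [370.0, 180.0], [359.2, -250.3]), (0.65, [294.0, 165.0], [449.5, -271.3])]
objective [(0.89, [292.0, 162.0], [450.6, -271.0]), (0.89, [330.0, 110.0], [402.9, -333.5]), (0.76, [244.0, 199.0], [515.4, -223.3]), (0.64, [363.0, 178.0], [358.5, -247.1])]
```

View pics/w3.png

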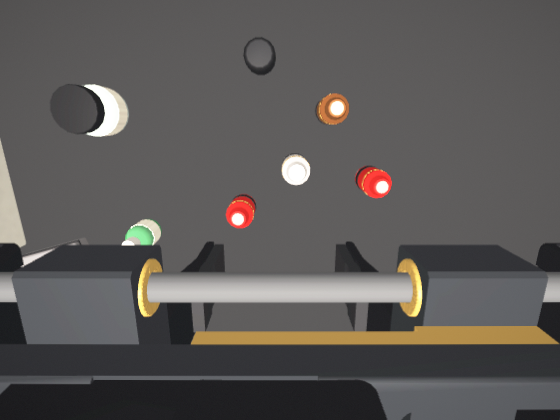

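The wanted white objective is at (296,170), with reds at (241,212) and (375,182), brown at (333,108) and the eyepiece at (260,55). I'll refine it from the barrel rim and the nose.

```bash
python3 - <<'E'
from h import *
im=cv2.imread('pics/w3.png');a=im.min(2);P=dict(np.load('P_w3.npz'));P={k:(v if v.ndim else float(v)) for k,v in P.items()}
c=a[145:200,270:325]
for th,z in((110,60),(150,60),(245,76)):
    n,l,s,ce=cv2.connectedComponentsWithStats((c>th).astype('uint8'));k=1+s[1:,4].argmax();uv=ce[k]+[270,145]
    pts=np.argwhere(l==k)[:,::-1].astype('float32');(cx,cy),r=cv2.minEnclosingCircle(pts)
    print(th,uv.round(1),s[k],(round(cx+270,1),round(cy+145,1),round(r,1)),atz('wrist',uv,z,P).round(1),atz('wrist',[cx+270,cy+145],z,P).round(1))
print(get_state()['t'],proj('wrist',[[450.5,-271,z] for z in(0,14,38,60,76)],P).round(1).tolist(),P['fx'])
E
```

```text
110 [295.3 169.5] [ 11   9  30  32 732] (295.2, 169.4, 15.7) [ 449.5 -269.1   60. ] [ 449.6 -269.2   60. ]
150 [295.4 169.8] [ 12  10  28  30 676] (295.5, 169.5, 15.2) [ 449.4 -268.7   60. ] [ 449.3 -269.1   60. ]
245 [295.6 171. ] [ 13  12  27  27 459] (295.7, 170.5, 13.7) [ 450.  -269.6   76. ] [ 449.8 -270.2   76. ]
4.65 [[292.3, 161.9], [292.8, 163.1], [293.6, 165.4], [294.4, 167.8], [295.1, 169.7]] 323.12546968378473
```

```bash
python3 -m crank '[{"hand":0.06,"tx":-0.017,"ty":-0.022,"tz":-0.03,"twist":0},{"hand":0.06,"tx":-0.017,"ty":-0.022,"tz":-0.13,"twist":0},{"hand":0.06,"tx":-0.017,"ty":-0.022,"tz":-0.13,"twist":0},{"hand":0.06,"tx":-0.017,"ty":-0.022,"tz":-0.16,"twist":0},{"hand":0.06,"tx":-0.017,"ty":-0.022,"tz":-0.19,"twist":0},{"hand":0.06,"tx":-0.017,"ty":-0.022,"tz":-0.215,"twist":0},{"hand":0.06,"tx":-0.017,"ty":-0.022,"tz":-0.231,"twist":0},{"hand":0.06,"tx":-0.017,"ty":-0.022,"tz":-0.231,"twist":0}]' 5
python3 -m crank '[{"hand":0.028,"tx":0,"ty":0,"tz":0,"twist":0},{"hand":0.028,"tx":0,"ty":0,"tz":0,"twist":0},{"hand":0.028,"tx":0,"ty":0,"tz":0,"twist":0},{"hand":0.028,"tx":0,"ty":0,"tz":0,"twist":0},{"hand":0.028,"tx":0,"ty":0,"tz":0,"twist":0},{"hand":0.028,"tx":0,"ty":0,"tz":0,"twist":0}]' 5
python3 -m crank '[{"hand":0.02,"tx":0,"ty":0,"tz":0,"twist":0},{"hand":0.02,"tx":0,"ty":0,"tz":0,"twist":0},{"hand":0.02,"tx":0,"ty":0,"tz":0,"twist":0}]' 20
```

```text
t: 5.45
tcp_pos: [448.1, -270.4, 25.3]
eef_rot: [[-0.033, -0.999, -0.005], [-0.999, 0.033, 0.001], [-0.001, 0.005, -1.0]]
force: [-0.6, -0.7, -0.3]
grip_width: 59.8
finger_force: 0.0
t: 6.05
tcp_pos: [448.9, -271.3, 27.8]
eef_rot: [[-0.033, -0.999, -0.001], [-0.999, 0.033, 0.0], [-0.0, 0.001, -1.0]]
force: [-2.6, -0.0, 3.2]
grip_width: 31.6
finger_force: 5.0
t: 6.35
tcp_pos: [448.9, -271.3, 27.8]
eef_rot: [[-0.033, -0.999, -0.001], [-0.999, 0.033, 0.0], [-0.0, 0.001, -1.0]]
force: [-2.7, 0.2, 5.9]
grip_width: 31.3
finger_force: 19.9
```

```bash
python3 -m crank '[{"hand":0.02,"tx":0,"ty":0,"tz":0.01,"twist":0},{"hand":0.02,"tx":0,"ty":0,"tz":0.04,"twist":0},{"hand":0.02,"tx":0,"ty":0,"tz":0.08,"twist":0},{"hand":0.02,"tx":0,"ty":0,"tz":0.12,"twist":0},{"hand":0.02,"tx":0,"ty":0,"tz":0.16,"twist":0},{"hand":0.02,"tx":0,"ty":0,"tz":0.175,"twist":0}]'
python3 -m crank '[{"hand":0.02,"tx":0.003,"ty":0.02,"tz":0,"twist":0},{"hand":0.02,"tx":0.008,"ty":0.06,"tz":0,"twist":0},{"hand":0.02,"tx":0.015,"ty":0.105,"tz":0,"twist":0},{"hand":0.02,"tx":0.022,"ty":0.15,"tz":0,"twist":0},{"hand":0.02,"tx":0.029,"ty":0.195,"tz":0,"twist":0},{"hand":0.02,"tx":0.035,"ty":0.24,"tz":0,"twist":0},{"hand":0.02,"tx":0.041,"ty":0.285,"tz":0,"twist":0},{"hand":0.02,"tx":0.047,"ty":0.325,"tz":0,"twist":0},{"hand":0.02,"tx":0.052,"ty":0.36,"tz":0,"twist":0},{"hand":0.02,"tx":0.055,"ty":0.379,"tz":0,"twist":0}]'
python3 -m crank '[{"hand":0.02,"tx":0,"ty":0,"tz":-0.02,"twist":0},{"hand":0.02,"tx":0,"ty":0,"tz":-0.045,"twist":0},{"hand":0.02,"tx":0,"ty":0,"tz":-0.065,"twist":0},{"hand":0.02,"tx":0,"ty":0,"tz":-0.065,"twist":0},{"hand":0.02,"tx":0,"ty":0,"tz":-0.065,"twist":0}]'
python3 - <<'E'
from h import *
P=camera_params('wrist');a=read_camera('wrist');cv2.imwrite('pics/w4.png',a);s=read_camera('side');cv2.imwrite('pics/s4.png',s)
st=get_state();x=st['tcp_pos'];print(st['force'],st['t'])
np.savez('P_w4.npz',tcp=x,**{k:np.array(v) for k,v in P.items()})
print(proj('wrist',[[x[0],x[1],x[2]-27.8],[503.7,108,74],[573.3,185,118]],P).round(1).tolist())
cv2.imwrite('pics/w4c.png',cv2.resize(a[140:290,190:370],None,fx=4,fy=4,interpolation=cv2.INTER_CUBIC))
E
```

```text
t: 6.95
tcp_pos: [452.0, -272.1, 207.4]
eef_rot: [[-0.032, -0.999, 0.009], [-0.999, 0.032, -0.003], [0.003, -0.009, -1.0]]
force: [0.7, -0.3, -2.1]
grip_width: 31.2
finger_force: 19.9
t: 7.95
tcp_pos: [504.9, 110.8, 202.5]
eef_rot: [[-0.031, -1.0, 0.001], [-1.0, 0.031, 0.001], [-0.001, -0.001, -1.0]]
force: [0.2, -0.2, -0.4]
grip_width: 31.1
finger_force: 19.9
t: 8.45
tcp_pos: [505.0, 107.9, 137.9]
eef_rot: [[-0.033, -0.999, 0.001], [-0.999, 0.033, -0.0], [0.0, -0.001, -1.0]]
force: [0.1, 0.7, -1.7]
grip_width: 31.3
finger_force: 19.9
[-0.07364983  0.24421055 -1.3815665 ] 8.55
[[279.8, 241.4], [282.3, 223.5], [181.9, 356.8]]
```

View pics/w4c.png

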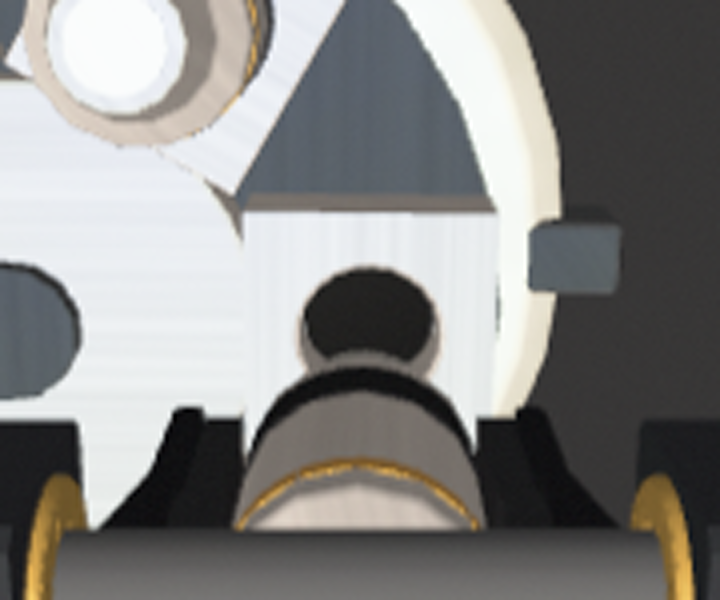

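The crop shows the hole, crop cols 300–440 with its top at row 266, and the foot end in front of it with its top at row 350, col 364. Working out the relative offset.

```bash
python3 - <<'E'
from h import *
from scipy.optimize import fsolve
d=dict(np.load('P_w4.npz'));x=d.pop('tcp');P={k:(v if v.ndim else float(v)) for k,v in d.items()}
t=np.linspace(0,2*np.pi,73)
def circ(c,r,z): return proj('wrist',np.c_[c[0]+r*np.cos(t),c[1]+r*np.sin(t),0*t+z],P)
for nm,r,z,top,mid,g in(('hole',13,74,140+266/4-.375,190+370/4-.375,[503.7,108]),('foot',12,x[2]-27.8,140+350/4-.375,190+364/4-.375,x[:2])):
    def f(c):
        p=circ(c,r,z);return [p[:,1].min()-top,(p[:,0].min()+p[:,0].max())/2-mid] if nm=='hole' else [p[:,1].min()-top,p[p[:,1].argmin(),0]-mid]
    c=fsolve(f,g,epsfcn=1e-4);print(nm,c.round(2),circ(c,r,z)[:,0].min().round(1),circ(c,r,z)[:,0].max().round(1))
    # shoulder/barrel bottom edge check
    if nm=='foot':
        p=circ(c,16,z+14);print('barrel bottom top-row (crop)',(p[:,1].min()-140)*4, (p[:,0].min()-190)*4,(p[:,0].max()-190)*4)
        p=circ(c,12,z+14);print('foot top',(p[:,1].min()-140)*4)
print(x)
a=cv2.imread('pics/w4.png',0);print(a[204:250:1,281].tolist())
E
```

```text
hole [503.85 107.92] 264.4 299.9
foot [504.78 110.9 ] 262.0 300.5
barrel bottom top-row (crop) 351.7871735672851 255.52289430125984 475.4900391343799
foot top 378.4120786403213
[505.59423242 108.15610578 138.8547615 ]
[234, 228, 176, 85, 34, 35, 35, 34, 34, 36, 33, 35, 33, 33, 31, 33, 33, 32, 32, 32, 29, 31, 32, 65, 94, 107, 111, 75, 20, 20, 18, 19, 18, 49, 93, 111, 111, 111, 111, 111, 111, 110, 111, 111, 111, 110]
```

The objective sits about 2.7 mm towards +y in the grip. Relative to the hole it must move (-0.9, -3.0) mm. Moving and descending close.

```bash
python3 -m crank '[{"hand":0.02,"tx":-0.001,"ty":-0.003,"tz":0,"twist":0},{"hand":0.02,"tx":-0.001,"ty":-0.003,"tz":-0.01,"twist":0},{"hand":0.02,"tx":-0.001,"ty":-0.003,"tz":-0.02,"twist":0},{"hand":0.02,"tx":-0.001,"ty":-0.003,"tz":-0.03,"twist":0},{"hand":0.02,"tx":-0.001,"ty":-0.003,"tz":-0.033,"twist":0},{"hand":0.02,"tx":-0.001,"ty":-0.003,"tz":-0.033,"twist":0}]'
python3 -m crank '[{"hand":0.02,"tx":0,"ty":0,"tz":-0.001,"twist":0},{"hand":0.02,"tx":0,"ty":0,"tz":-0.002,"twist":0},{"hand":0.02,"tx":0,"ty":0,"tz":-0.003,"twist":0},{"hand":0.02,"tx":0,"ty":0,"tz":-0.004,"twist":0},{"hand":0.02,"tx":0,"ty":0,"tz":-0.005,"twist":0},{"hand":0.02,"tx":0,"ty":0,"tz":-0.005,"twist":0}]'
python3 -c "
from h import *
cv2.imwrite('pics/s5.png',read_camera('side'))
s=get_state();print(s['tcp_pos'],s['force'],s['torque'])"
```

```text
t: 9.15
tcp_pos: [503.1, 104.5, 103.4]
eef_rot: [[-0.033, -0.999, -0.002], [-0.999, 0.033, -0.001], [0.001, 0.002, -1.0]]
force: [-0.2, -0.6, -1.6]
grip_width: 31.6
finger_force: 19.9
t: 9.75
tcp_pos: [503.4, 104.7, 99.3]
eef_rot: [[-0.033, -0.999, -0.0], [-0.999, 0.033, -0.0], [0.0, 0.0, -1.0]]
force: [-0.6, -0.2, -1.3]
grip_width: 31.4
finger_force: 19.9
[503.47681859 104.67737765  99.39641908] [ 0.08009747 -0.44294195 -1.72520592] [ 0.09066255 -0.07868357  0.0144031 ]
```

No contact force, though the foot end is about 2 mm below the block top, so it seems to be in the hole. Continuing down.

```bash
python3 -m crank '[{"hand":0.02,"tx":0,"ty":0,"tz":-0.001,"twist":0},{"hand":0.02,"tx":0,"ty":0,"tz":-0.002,"twist":0},{"hand":0.02,"tx":0,"ty":0,"tz":-0.003,"twist":0},{"hand":0.02,"tx":0,"ty":0,"tz":-0.003,"twist":0}]'
python3 -m crank '[{"hand":0.02,"tx":0,"ty":0,"tz":-0.001,"twist":0},{"hand":0.02,"tx":0,"ty":0,"tz":-0.002,"twist":0},{"hand":0.02,"tx":0,"ty":0,"tz":-0.003,"twist":0},{"hand":0.02,"tx":0,"ty":0,"tz":-0.003,"twist":0}]'
```

```text
t: 10.2
tcp_pos: [503.4, 104.7, 96.2]
eef_rot: [[-0.033, -0.999, -0.0], [-0.999, 0.033, -0.0], [0.0, 0.0, -1.0]]
force: [-0.2, -0.5, -1.9]
grip_width: 31.2
finger_force: 19.9
t: 10.6
tcp_pos: [503.8, 104.8, 93.7]
eef_rot: [[-0.033, -0.999, 0.001], [-0.999, 0.033, 0.0], [-0.0, -0.001, -1.0]]
force: [-0.3, 0.3, -0.1]
grip_width: 31.2
finger_force: 19.9
```

```bash
python3 -m crank '[{"hand":0.02,"tx":0,"ty":0,"tz":-0.001,"twist":0},{"hand":0.02,"tx":0,"ty":0,"tz":-0.002,"twist":0},{"hand":0.02,"tx":0,"ty":0,"tz":-0.002,"twist":0}]'
python3 -m crank '[{"hand":0.02,"tx":0,"ty":0,"tz":-0.001,"twist":0},{"hand":0.02,"tx":0,"ty":0,"tz":-0.002,"twist":0},{"hand":0.02,"tx":0,"ty":0,"tz":-0.002,"twist":0}]'
```

```text
t: 10.9
tcp_pos: [504.1, 104.9, 91.4]
eef_rot: [[-0.033, -0.999, 0.001], [-0.999, 0.033, 0.001], [-0.001, -0.001, -1.0]]
force: [1.2, 0.5, -1.0]
grip_width: 31.5
finger_force: 19.9
t: 11.2
tcp_pos: [503.8, 104.8, 89.2]
eef_rot: [[-0.033, -0.999, 0.001], [-0.999, 0.033, 0.0], [-0.0, -0.001, -1.0]]
force: [1.6, 0.8, -0.4]
grip_width: 31.2
finger_force: 19.9
```

```bash
python3 -m crank '[{"hand":0.02,"tx":0,"ty":0,"tz":-0.001,"twist":0},{"hand":0.02,"tx":0,"ty":0,"tz":-0.001,"twist":0}]'
python3 -m crank '[{"hand":0.02,"tx":0,"ty":0,"tz":-0.001,"twist":0},{"hand":0.02,"tx":0,"ty":0,"tz":-0.001,"twist":0}]'
```

```text
t: 11.4
tcp_pos: [503.6, 104.8, 88.2]
eef_rot: [[-0.033, -0.999, 0.0], [-0.999, 0.033, 0.0], [-0.0, -0.0, -1.0]]
force: [1.7, 0.4, -0.7]
grip_width: 31.3
finger_force: 19.9
t: 11.6
tcp_pos: [503.5, 104.7, 87.7]
eef_rot: [[-0.033, -0.999, 0.0], [-0.999, 0.033, -0.0], [0.0, -0.0, -1.0]]
force: [1.3, 0.8, 3.0]
grip_width: 31.4
finger_force: 19.9
```

```bash
python3 -m crank '[{"hand":0.02,"tx":0,"ty":0,"tz":-0.0005,"twist":0},{"hand":0.02,"tx":0,"ty":0,"tz":-0.001,"twist":0},{"hand":0.02,"tx":0,"ty":0,"tz":-0.001,"twist":0}]'
python3 - <<'E'
from h import *
s=read_camera('side');cv2.imwrite('pics/s6.png',s)
p=proj('side',[[503.7,108,74],[503.7,108,88],[503.7,108,136]]).round(0);print(p.tolist())
u,v=map(int,p[1]);cv2.imwrite('pics/s6c.png',cv2.resize(s[v-45:v+45,u-50:u+70],None,fx=6,fy=6,interpolation=cv2.INTER_CUBIC))
E
```

```text
t: 11.9
tcp_pos: [503.6, 104.8, 87.6]
eef_rot: [[-0.033, -0.999, 0.0], [-0.999, 0.033, -0.0], [0.0, -0.0, -1.0]]
force: [-2.8, -0.1, 8.1]
grip_width: 31.4
finger_force: 19.9
[[219.0, 211.0], [219.0, 207.0], [216.0, 193.0]]
```

View pics/s6c.png

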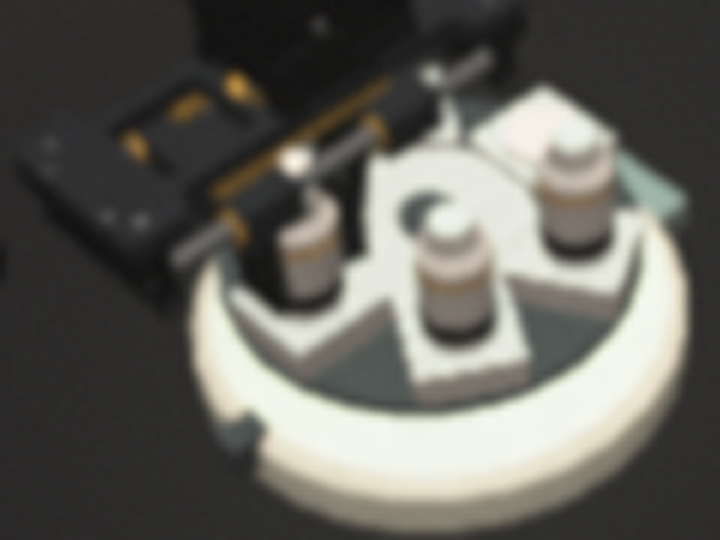

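The crop shows the objective standing in the seat, black band on the block like its seated neighbours. TCP z matches the expected home height (87.8). One slightly firmer press to confirm, then release.

```bash
python3 -m crank '[{"hand":0.02,"tx":0,"ty":0,"tz":-0.0007,"twist":0},{"hand":0.02,"tx":0,"ty":0,"tz":-0.0014,"twist":0},{"hand":0.02,"tx":0,"ty":0,"tz":-0.0014,"twist":0},{"hand":0.02,"tx":0,"ty":0,"tz":-0.0014,"twist":0}]'
python3 -m crank '[{"hand":0.02,"tx":0,"ty":0,"tz":0.0017,"twist":0},{"hand":0.02,"tx":0,"ty":0,"tz":0.0024,"twist":0}]'
python3 -m crank '[{"hand":0.05,"tx":0,"ty":0,"tz":0,"twist":0},{"hand":0.05,"tx":0,"ty":0,"tz":0,"twist":0},{"hand":0.05,"tx":0,"ty":0,"tz":0,"twist":0},{"hand":0.05,"tx":0,"ty":0,"tz":0,"twist":0}]'
```

```text
t: 12.35
tcp_pos: [503.4, 104.7, 87.3]
eef_rot: [[-0.032, -0.999, 0.0], [-0.999, 0.032, -0.0], [0.0, -0.0, -1.0]]
force: [-5.5, -0.2, 16.3]
grip_width: 31.6
finger_force: 20.0
t: 12.55
tcp_pos: [503.4, 104.7, 87.6]
eef_rot: [[-0.033, -0.999, 0.0], [-0.999, 0.033, 0.0], [-0.0, -0.0, -1.0]]
force: [0.1, 0.5, 1.6]
grip_width: 31.4
finger_force: 20.0
t: 12.95
tcp_pos: [503.2, 104.6, 87.0]
eef_rot: [[-0.033, -0.999, -0.001], [-0.999, 0.033, -0.0], [0.0, 0.001, -1.0]]
force: [0.4, 0.1, 0.1]
grip_width: 48.5
finger_force: 0.0
```

The objective is home (16 N, no further travel) and released. Now I'll lift clear, go over the pin, and lower with open fingers straddling it.

```bash
python3 -m crank '[{"hand":0.05,"tx":0,"ty":0,"tz":0.01,"twist":0},{"hand":0.05,"tx":0,"ty":0,"tz":0.04,"twist":0},{"hand":0.05,"tx":0,"ty":0,"tz":0.085,"twist":0},{"hand":0.05,"tx":0,"ty":0,"tz":0.085,"twist":0},{"hand":0.03,"tx":0.03,"ty":0.035,"tz":0.085,"twist":0},{"hand":0.03,"tx":0.06,"ty":0.07,"tz":0.085,"twist":0},{"hand":0.03,"tx":0.07,"ty":0.0805,"tz":0.085,"twist":0},{"hand":0.03,"tx":0.07,"ty":0.0805,"tz":0.085,"twist":0},{"hand":0.03,"tx":0.07,"ty":0.0805,"tz":0.085,"twist":0}]'
python3 - <<'E'
from h import *
P=camera_params('wrist');a=read_camera('wrist');cv2.imwrite('pics/w7.png',a);s=get_state();x=s['tcp_pos']
print(x,s['grip_width'],proj('wrist',[[573,185,118],[569.3,105,74],[503,107.7,136],[503,107.7,134]],P).round(1).tolist())
E
```

```text
t: 13.85
tcp_pos: [573.0, 185.0, 172.2]
eef_rot: [[-0.033, -0.999, -0.001], [-0.999, 0.033, -0.0], [0.0, 0.001, -1.0]]
force: [-0.1, -0.8, 0.5]
grip_width: 30.5
finger_force: 0.0
[572.77661247 184.60593097 172.39786734] 30.41612298485607 [[280.5, 227.5], [281.6, 111.0], [395.7, 107.5], [394.5, 107.6]]
```

View pics/w7.png

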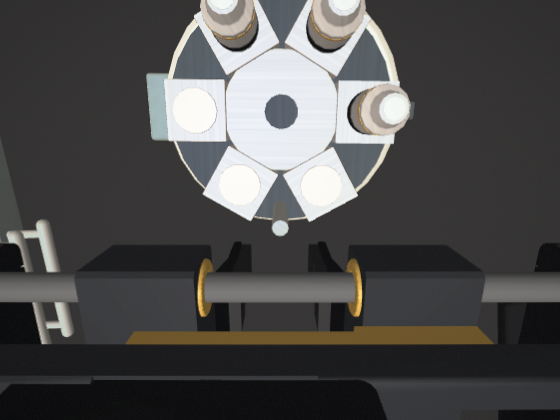

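The pin top at (280,228), hub at (281,111) and objective nose at (395,108) all match the prediction, and the pin lies midway between the fingers. Descending.

```bash
python3 -m crank '[{"hand":0.03,"tx":0,"ty":0,"tz":-0.03,"twist":0},{"hand":0.03,"tx":0,"ty":0,"tz":-0.045,"twist":0},{"hand":0.03,"tx":0,"ty":0,"tz":-0.06,"twist":0},{"hand":0.03,"tx":0,"ty":0,"tz":-0.077,"twist":0},{"hand":0.02,"tx":0,"ty":0,"tz":-0.077,"twist":0},{"hand":0.02,"tx":0,"ty":0,"tz":-0.077,"twist":0},{"hand":0.02,"tx":0,"ty":0,"tz":-0.077,"twist":0}]' 10
python3 - <<'E'
import numpy as np
A=np.array([569.3,105]);a0=87.6
p0=np.array([573,185])
for k in range(5,71,5):
    a=np.radians(a0-k);print(k,round(-np.radians(k),3),((A+80*np.array([np.cos(a),np.sin(a)])-p0)/1000).round(4))
E
```

```text
t: 14.6
tcp_pos: [574.1, 185.2, 96.9]
eef_rot: [[-0.033, -0.999, 0.002], [-0.999, 0.033, 0.001], [-0.001, -0.002, -1.0]]
force: [0.5, -0.3, 0.2]
grip_width: 21.2
finger_force: 0.0
5 -0.087 [ 0.0066 -0.0007]
10 -0.175 [ 0.0135 -0.0019]
15 -0.262 [ 0.0202 -0.0037]
20 -0.349 [ 0.0268 -0.006 ]
25 -0.436 [ 0.0331 -0.009 ]
30 -0.524 [ 0.0392 -0.0125]
35 -0.611 [ 0.0449 -0.0164]
40 -0.698 [ 0.0502 -0.0209]
45 -0.785 [ 0.0552 -0.0258]
50 -0.873 [ 0.0597 -0.0312]
55 -0.96 [ 0.0637 -0.0369]
60 -1.047 [ 0.0672 -0.0429]
65 -1.134 [ 0.0702 -0.0493]
70 -1.222 [ 0.0726 -0.0558]
```

```bash
python3 -m crank '[{"hand":0.02,"tx":0.0033,"ty":-0.0003,"tz":0,"twist":-0.044},{"hand":0.02,"tx":0.0066,"ty":-0.0007,"tz":0,"twist":-0.087},{"hand":0.02,"tx":0.01,"ty":-0.0013,"tz":0,"twist":-0.131},{"hand":0.02,"tx":0.0135,"ty":-0.0019,"tz":0,"twist":-0.175}]'
python3 -c "
from h import *
s=get_state();print(s['tcp_pos'],s['force'],s['torque'],s['grip_width'])"
```

```text
t: 15.0
tcp_pos: [584.5, 183.6, 96.7]
eef_rot: [[-0.209, -0.978, -0.004], [-0.978, 0.209, 0.0], [0.001, 0.004, -1.0]]
force: [-8.3, 2.2, 6.3]
grip_width: 20.2
finger_force: 4.5
[584.51422316 183.55790267  96.6789091 ] [-8.31549275  2.21971524  6.2985195 ] [ 0.89645641  2.5012711  -0.07197313] 20.209977094910037
```

Pushing with about 8.6 N, as expected for the detent. Continuing round the arc.

```bash
python3 -m crank '[{"hand":0.02,"tx":0.0034,"ty":-0.0009,"tz":0,"twist":-0.044},{"hand":0.02,"tx":0.0067,"ty":-0.0018,"tz":0,"twist":-0.087},{"hand":0.02,"tx":0.01,"ty":-0.0029,"tz":0,"twist":-0.131},{"hand":0.02,"tx":0.0133,"ty":-0.0041,"tz":0,"twist":-0.174}]'
python3 -m crank '[{"hand":0.02,"tx":0.0032,"ty":-0.0015,"tz":0,"twist":-0.044},{"hand":0.02,"tx":0.0063,"ty":-0.003,"tz":0,"twist":-0.087},{"hand":0.02,"tx":0.0094,"ty":-0.0047,"tz":0,"twist":-0.131},{"hand":0.02,"tx":0.0124,"ty":-0.0065,"tz":0,"twist":-0.175}]'
python3 -m crank '[{"hand":0.02,"tx":0.0029,"ty":-0.0019,"tz":0,"twist":-0.044},{"hand":0.02,"tx":0.0057,"ty":-0.0039,"tz":0,"twist":-0.087},{"hand":0.02,"tx":0.0084,"ty":-0.0061,"tz":0,"twist":-0.131},{"hand":0.02,"tx":0.011,"ty":-0.0084,"tz":0,"twist":-0.174}]'
```

```text
t: 15.4
tcp_pos: [598.2, 179.7, 96.7]
eef_rot: [[-0.375, -0.927, -0.003], [-0.927, 0.375, 0.0], [0.001, 0.003, -1.0]]
force: [-7.2, 2.6, 3.5]
grip_width: 20.4
finger_force: 3.7
t: 15.8
tcp_pos: [611.7, 173.1, 96.8]
eef_rot: [[-0.53, -0.848, -0.001], [-0.848, 0.53, 0.001], [-0.0, 0.001, -1.0]]
force: [-4.0, 1.2, 3.0]
grip_width: 20.1
finger_force: 2.0
t: 16.2
tcp_pos: [623.9, 164.4, 96.8]
eef_rot: [[-0.669, -0.743, 0.001], [-0.743, 0.669, 0.001], [-0.001, -0.0, -1.0]]
force: [-0.1, -0.4, -1.1]
grip_width: 20.0
finger_force: 0.1
```

```bash
python3 -m crank '[{"hand":0.02,"tx":0.0025,"ty":-0.0024,"tz":0,"twist":-0.044},{"hand":0.02,"tx":0.005,"ty":-0.0049,"tz":0,"twist":-0.087},{"hand":0.02,"tx":0.0073,"ty":-0.0075,"tz":0,"twist":-0.131},{"hand":0.02,"tx":0.0095,"ty":-0.0103,"tz":0,"twist":-0.175},{"hand":0.02,"tx":0.0116,"ty":-0.0131,"tz":0,"twist":-0.218},{"hand":0.02,"tx":0.0135,"ty":-0.016,"tz":0,"twist":-0.262}]'
python3 -m crank '[{"hand":0.02,"tx":0.0018,"ty":-0.003,"tz":0,"twist":-0.044},{"hand":0.02,"tx":0.0035,"ty":-0.006,"tz":0,"twist":-0.087},{"hand":0.02,"tx":0.0035,"ty":-0.006,"tz":0,"twist":-0.087},{"hand":0.02,"tx":0.0035,"ty":-0.006,"tz":0,"twist":-0.087}]'
python3 -m crank '[{"hand":0.03,"tx":0,"ty":0,"tz":0,"twist":0},{"hand":0.03,"tx":0,"ty":0,"tz":0,"twist":0},{"hand":0.03,"tx":0,"ty":0,"tz":0,"twist":0}]'
```

```text
t: 16.8
tcp_pos: [638.4, 147.2, 96.9]
eef_rot: [[-0.839, -0.545, 0.003], [-0.545, 0.839, -0.001], [-0.002, -0.002, -1.0]]
force: [1.1, -3.0, 0.0]
grip_width: 20.1
finger_force: 1.8
t: 17.2
tcp_pos: [641.0, 142.4, 96.3]
eef_rot: [[-0.882, -0.472, 0.001], [-0.472, 0.882, 0.001], [-0.001, -0.0, -1.0]]
force: [-0.4, -0.6, -0.1]
grip_width: 20.1
finger_force: 0.0
t: 17.5
tcp_pos: [640.7, 142.5, 95.5]
eef_rot: [[-0.882, -0.472, 0.0], [-0.472, 0.882, 0.0], [-0.0, 0.0, -1.0]]
force: [-0.7, 1.0, 0.3]
grip_width: 29.1
finger_force: 0.0
```

Force is back to zero with the turret in its new click. Lifting clear and checking.

```bash
python3 -m crank '[{"hand":0.03,"tx":0,"ty":0,"tz":0.02,"twist":0},{"hand":0.03,"tx":0,"ty":0,"tz":0.06,"twist":0},{"hand":0.03,"tx":0,"ty":0,"tz":0.1,"twist":0},{"hand":0.03,"tx":0.01,"ty":0,"tz":0.145,"twist":0},{"hand":0.03,"tx":0.02,"ty":0,"tz":0.17,"twist":0},{"hand":0.03,"tx":0.02,"ty":0,"tz":0.17,"twist":0},{"hand":0.03,"tx":0.02,"ty":0,"tz":0.17,"twist":0}]'
python3 - <<'E'
from h import *
P=camera_params('wrist');a=read_camera('wrist');s=read_camera('side')
A=np.array([569.3,105.])
def at(r,deg,z): t=np.radians(deg-2.4);return [*(A+r*np.array([np.cos(t),np.sin(t)])),z]
X=[at(80,30,118),at(66,120,136),at(66,0,77),at(66,60,77)]
for im,c,p in((a,'wrist',P),(s,'side',None)):
    for u,v in proj(c,X,p): cv2.circle(im,(int(round(u)),int(round(v))),2,(0,0,255),1)
cv2.imwrite('pics/w8.png',np.hstack([cv2.resize(a,(440,330)),cv2.resize(s[130:280,150:310],(352,330),interpolation=cv2.INTER_CUBIC)]))
print(proj('wrist',X,P).round().tolist(),get_state()['t'])
E
```

```text
t: 18.2
tcp_pos: [660.5, 142.5, 265.3]
eef_rot: [[-0.882, -0.471, -0.0], [-0.471, 0.882, 0.001], [-0.0, 0.001, -1.0]]
force: [-0.2, 0.5, -0.6]
grip_width: 30.1
finger_force: 0.0
[[288.0, 180.0], [368.0, 91.0], [256.0, 152.0], [318.0, 153.0]] 18.3
```

View pics/w8.png

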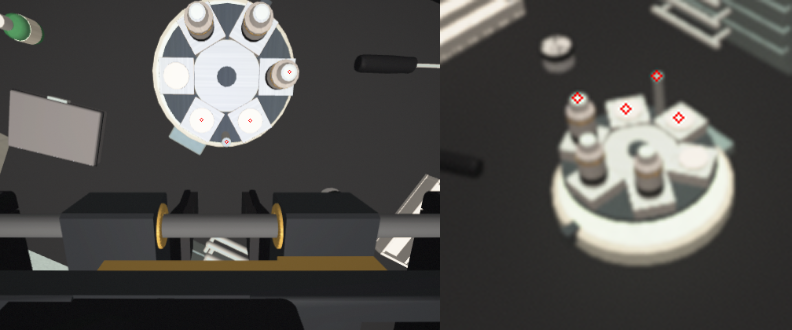

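The red marks predicted for exactly one 60° click fall on the pin (288,180), the objective's nose (368,91) and the cap centres (256,152) and (318,153). The objective sits at the same height as its neighbours and the robot is clear.

```bash
python3 -c "
from cell import *
print(close_job())"
```

```text
the job is handed in; nothing more can be done
None
```

The objective is seated flush in the empty seat, the turret is resting one click clockwise (turned by its pin), and the job was handed in at about 18 s with the robot clear; the highest force I read was about 17 N, during the final press.

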